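# Seat cleaned microscope objectives on their rail in order of length

### The job

The four microscope objectives have been cleaned and stand about on the bench. Put each upright into its own seat cup on the rail, in order of length, so that they can go back on the nosepiece one power after the next: the shortest (red band) in the seat by the red end cap, then yellow, then green, and the longest (blue band) by the blue end cap. Set them fully down in the wells, front lens up as they stand now, and do not tip over an objective or the oil bottle.

Things in the scene. Friction and masses are not known exactly. Their poses are not given: they have to be found in the camera images.
- objective_red_mid (a point): The shortest of four loose microscope objectives, standing lens up: metal barrel, black grip rings, red band round the upper shoulder. 52 mm tall: flange 30 mm across and 7 mm high at the foot, straight barrel 28 mm across up to 38 mm above the foot, then a narrower nose. Point: on its axis, half-way up (26 mm above the foot); z up the axis. 0.08 to 0.27 kg. Grasp the barrel from above.
- objective_yellow_mid (a point): The second shortest of four loose microscope objectives, standing lens up: metal barrel, black grip rings, yellow band round the upper shoulder. 62 mm tall: flange 30 mm across and 7 mm high at the foot, straight barrel 28 mm across up to 48 mm above the foot, then a narrower nose. Point: on its axis, half-way up (31 mm above the foot); z up the axis. 0.08 to 0.27 kg. Grasp the barrel from above.
- objective_green_mid (a point): The second longest of four loose microscope objectives, standing lens up: metal barrel, black grip rings, green band round the upper shoulder. 72 mm tall: flange 30 mm across and 7 mm high at the foot, straight barrel 28 mm across up to 58 mm above the foot, then a narrower nose. Point: on its axis, half-way up (36 mm above the foot); z up the axis. 0.08 to 0.27 kg. Grasp the barrel from above.
- objective_blue_mid (a point): The longest of four loose microscope objectives, standing lens up: metal barrel, black grip rings, blue band round the upper shoulder. 82 mm tall: flange 30 mm across and 7 mm high at the foot, straight barrel 28 mm across up to 68 mm above the foot, then a narrower nose. Point: on its axis, half-way up (41 mm above the foot); z up the axis. 0.08 to 0.27 kg. Grasp the barrel from above.
- seat_1_floor (a point): One of four alike white round seat cups in a row on a fixed rail, at the rail's +y end (order 1, 2, 3, 4; neighbours 53 to 61 mm apart). Well 44 mm across, 6 mm deep, flat dark floor; cup 50 mm across, rim 14 mm above the worktop; does not move. Point: centre of the well's floor, 8 mm above the worktop; z up, y along the rail towards seat_1's end, x level across it.
- seat_2_floor (a point): One of four alike white round seat cups in a row on a fixed rail, next to seat_1 (order 1, 2, 3, 4; neighbours 53 to 61 mm apart). Well 44 mm across, 6 mm deep, flat dark floor; cup 50 mm across, rim 14 mm above the worktop; does not move. Point: centre of the well's floor, 8 mm above the worktop; z up, y along the rail towards seat_1's end, x level across it.
- seat_3_floor (a point): One of four alike white round seat cups in a row on a fixed rail, next to seat_4 (order 1, 2, 3, 4; neighbours 53 to 61 mm apart). Well 44 mm across, 6 mm deep, flat dark floor; cup 50 mm across, rim 14 mm above the worktop; does not move. Point: centre of the well's floor, 8 mm above the worktop; z up, y along the rail towards seat_1's end, x level across it.
- seat_4_floor (a point): One of four alike white round seat cups in a row on a fixed rail, at the rail's -y end (order 1, 2, 3, 4; neighbours 53 to 61 mm apart). Well 44 mm across, 6 mm deep, flat dark floor; cup 50 mm across, rim 14 mm above the worktop; does not move. Point: centre of the well's floor, 8 mm above the worktop; z up, y along the rail towards seat_1's end, x level across it.
- red_cap_top (a point): The red end cap (50 x 12 x 12 mm, fixed) at one end of the rail, either beyond seat_1 or beyond seat_4; the cap on the other end is blue and alike. This point is the centre of its top face, 12 mm above the worktop. The end seat nearest to it is where the row starts.
- oil_bottle_mid (a point): A loose small brown oil bottle with a black cap, 33 mm across, 58 mm tall, 0.06 kg, standing upright near the objectives. A bystander. Point: on its axis, 29 mm above its foot; z up. Fixed obstacles: a white printer 146 mm high (left side at y = 0.27, back at x = 0.46), a monitor with an edge at x = 0.57, y = 0.085, one farther back with a corner at x = 0.72, y = 0.21.
Mind the look-alikes: they are no part of the job. Leave any pink or purple look-alike of the part that bears seat_3_floor alone.

How it is judged (in metres and radians):
At the end, for the whole second after the job is handed in: Counted from the red end cap, the four seats hold the red, yellow, green and blue banded objective, in that order; each is within 10 mm of its seat's centre, down on the well's floor (within 3 mm), upright within 6 degrees, and at rest (((horizontal distance between red_cap_top and seat_1_floor below 0.08 m and (horizontal distance between objective_red_mid and seat_1_floor below 0.01 m and horizontal distance between objective_yellow_mid and seat_2_floor below 0.01 m and horizontal distance between objective_green_mid and seat_3_floor below 0.01 m and horizontal distance between objective_blue_mid and seat_4_floor below 0.01 m)) or (horizontal distance between red_cap_top and seat_4_floor below 0.08 m and (horizontal distance between objective_red_mid and seat_4_floor below 0.01 m and horizontal distance between objective_yellow_mid and seat_3_floor below 0.01 m and horizontal distance between objective_green_mid and seat_2_floor below 0.01 m and horizontal distance between objective_blue_mid and seat_1_floor below 0.01 m))) and height (world z) of objective_red_mid below 0.037 m and height (world z) of objective_yellow_mid below 0.042 m and height (world z) of objective_green_mid below 0.047 m and height (world z) of objective_blue_mid below 0.052 m and angle between each of objective_red_mid, objective_yellow_mid, objective_green_mid, objective_blue_mid's own z axis and vertical below 0.1 rad and linear speed of each of objective_red, objective_yellow, objective_green, objective_blue below 0.02 m/s); the robot touches nothing.
It fails at once if the red-banded objective is tipped over (leans more than 35 degrees) (angle between objective_red_mid's own z axis and vertical above 0.61 rad).
It fails at once if the yellow-banded objective is tipped over (leans more than 35 degrees) (angle between objective_yellow_mid's own z axis and vertical above 0.61 rad).
It fails at once if the green-banded objective is tipped over (leans more than 35 degrees) (angle between objective_green_mid's own z axis and vertical above 0.61 rad).
It fails at once if the blue-banded objective is tipped over (leans more than 35 degrees) (angle between objective_blue_mid's own z axis and vertical above 0.61 rad).
It fails at once if the oil bottle is knocked over (leans more than 35 degrees) (angle between oil_bottle_mid's own z axis and vertical above 0.61 rad).
It also fails if it takes over 86 s, if anything falls off the work surface, if the arm or the gripper's body presses on something with over 40 N, if the wrist force passes 120 N, or if a joint passes its speed limit or range.

### The arm

A 6-joint arm with a two-finger parallel gripper is mounted at the origin on a cart in front of the work surface, level with it; the furniture and walls round the work are solid. World frame = base frame: x ahead of the robot, y to its left, z up, the work surface at z = 0. Lengths are in mm, angles in rad, forces in N, time in s.
With the tool pointing down it reaches from about 325 to 775 mm from the base axis. Payload 5.5 kg.
Tool frame: the origin (TCP) lies at the very end of the fingers, on their centre line; the grasp point (between the pads) lies 19 mm behind it; x points along the fingers, y is the direction in which the jaws open and shut, and the axes are right-handed (so a half turn about x gives the same grasp; the last joint's range is limited). The gripper opens to 85 mm and grips with 20 to 120 N. Pads are 22 mm wide; open, the fingers measure 114 mm over their backs; the gripper's body (76 mm by 85 mm) begins 54 mm behind the grasp point. The pads swing forward as they close: fully open they stand 13 mm farther back than shut.
Start: joints at [1.196, 0.091, 1.231, -0, 1.82, -0.057], TCP at [187.491, 569.968, 231.275] pointing down, gripper open.
Joint ranges: [-2.87, 2.87], [-0.86, 2.18], [0.17, 2.46], [-1.51, 4.65], [0.06, 2.69], [-2.65, 2.65]. Speed limits (rad/s): [2.57, 2.57, 3.01, 3.14, 3.14, 3.14].

### API

Orientations are given as a rotation vector (axis times angle).
In Python, from bench import * gives the robot as it stands.
- The arm moves only by the tool play_rows, never from a script. Its argument "deltas" is text: rows parted by semicolons, each of 5 numbers parted by spaces: the opening, from 0 (shut) to 1 (fully open), then the shift along the tool's x, y, z in cm, then the turn about the tool's x in degrees. In form: fingers tx ty tz roll; .... A call has 1 to 20 rows; each row shifts and turns the commanded pose from where the row before left it, along the tool's axes as they then stand; what a row does not reach is not made up. A row lasts 1/12 s, in which the tool goes at most 41.7 mm and 7.16 degrees, less where a joint would pass 70% of its speed; a pose out of reach is approached as far as the arm can. A call is refused whole if a number of a shift passes 4.17 or a number of a turn 7.16, either way. A call with a gripper value outside its range is refused whole. The fingers move at their own pace and stop on an object; the grip force is fixed at half the most. Time passes only in rows, so rows that do not move let the fingers close. It gives the time, the measured TCP pose, the force and the opening at its end, in the units of the state.
- observe(): the state, without advancing time (a new reading comes with each control period).
- snapshot(name): name is "side" or "top" or "wrist"; returns the picture (400x640x3 uint8, red, green, blue); there is no depth.
- camera_info(name): a dict with "fov_y" (degrees; the focal length in pixels is half the picture's height over the tangent of half this angle, whatever the lens; pixels are square), "cx", "cy" (the principal point, pixels), "rvec" (rotation vector, rad) and "tvec" (3), from world to camera coordinates, as OpenCV has them. Camera axes: x right, y down, z forward; pixel columns grow to the right and rows downward; lengths in mm; the calibration is good to about 2 mm. A picture is of the moment at which its call begins: read the wrist's pose just before it. camera_info takes no time and is no camera call; for the wrist camera it gives the pose at the moment of the call.
- hand_in(): hands the job in, once; it reports no verdict.
The state is a dict: "time_s": time; "q": joint angles; "qvel": joint speeds; "joint_efforts": joint torques, N m; "tool_pos": TCP position; "ee_rot": TCP orientation; "ft_force": force on the tool from outside, world axes, zero at the start; "moment": the same for the moment, N m; "finger_gap": finger opening in mm.
Only numpy, scipy, OpenCV 4.12 (cv2) and the standard library are available. Lean on these libraries where they do the work, as an engineer would, in place of code of your own. Each camera call takes 0.05 s, during which the arm holds its last target. There are 200 camera calls.

## Working session

There is one attempt and no reset: what is moved stays moved. The work goes in short steps, Python scripts to look and compute and a tool call to move; the robot and the scene stay as the last step left them, time stands still between calls to the robot, and variables do not carry over. Pictures are saved under pics/ and viewed, about 12 in all and at most 16, crops included, and the job is handed in when it is done.

Besides the shell and the picture viewer there is one more tool, called after "Request:" by a JSON object that holds its "fn" and its "kwargs", one argument or row to a line. play_rows: Moves the arm, as the interface text tells. Its arguments: {"type":"object","properties":{"deltas":{"type":"string"}},"required":["deltas"]}

```bash
mkdir -p pics; cat > h.py <<'E'
from bench import *
import numpy as np, cv2
def cam(n):
    c=camera_info(n); f=200/np.tan(np.radians(c['fov_y'])/2)
    return c,np.array([[f,0,c['cx']],[0,f,c['cy']],[0,0,1]]),cv2.Rodrigues(np.array(c['rvec'],float))[0],np.array(c['tvec'],float)
def ray(n,u,v,z):
    c,K,R,t=cam(n); d=R.T@np.linalg.inv(K)@np.array([u,v,1.]); o=-R.T@t
    return o+d*(z-o[2])/d[2]
def proj(n,P):
    c,K,R,t=cam(n); p=K@(R@np.array(P,float)+t); return p[:2]/p[2]
E
python3 - <<'E'
from h import *
s=observe(); print(s)
for n in ("top","side","wrist"):
    print(n,camera_info(n)); cv2.imwrite(f"pics/{n}0.png",snapshot(n)[:,:,::-1])
E
```

```text
{'time_s': 0.0, 'q': array([ 1.19628935e+00,  9.18755921e-02,  1.23189614e+00,  9.32334760e-06,
        1.81981750e+00, -5.67083478e-02]), 'qvel': array([ 0.00113286, -0.00021636, -0.00021074, -0.00044607,  0.00095307,
        0.00048827]), 'joint_efforts': array([-8.57220566e-04, -4.58717215e+01, -4.18033111e+01, -6.06951835e-05,
        1.11812886e-02, -3.02623948e-05]), 'tool_pos': array([187.38279508, 569.68342283, 230.13507442]), 'ee_rot': array([ 0.24788596,  1.55680519, -0.25095729]), 'ft_force': array([ 0.56136341,  0.09426574, -1.24867498]), 'moment': array([-0.02001366, -0.02822944, -0.04176919]), 'finger_gap': 85.43359550211504}
top {'fov_y': 49.77083528810497, 'cx': 321.48604124486303, 'cy': 194.74590702486984, 'rvec': array([ 2.16201296, -2.10443402,  0.24853243]), 'tvec': array([  97.14982303,  584.9318265 , 1014.02300786])}
side {'fov_y': 54.15924644870924, 'cx': 318.0704587619083, 'cy': 197.5241534210395, 'rvec': array([ 0.26493718,  2.81712148, -1.16904097]), 'tvec': array([ 539.33315249, -125.42067226, 1234.95647656])}
wrist {'fov_y': 59.041634741883136, 'cx': 326.67386105007915, 'cy': 197.67494293599032, 'rvec': array([-2.32591444, -1.68242166, -0.26821937]), 'tvec': array([-599.91259927,  -40.32810911,  381.03469026])}
```

View pics/top0.png

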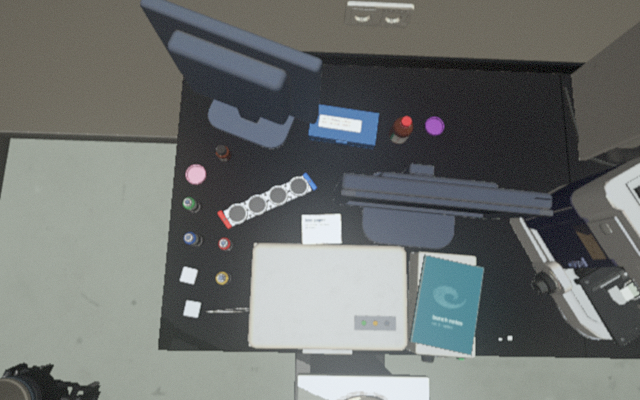

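View pics/side0.png

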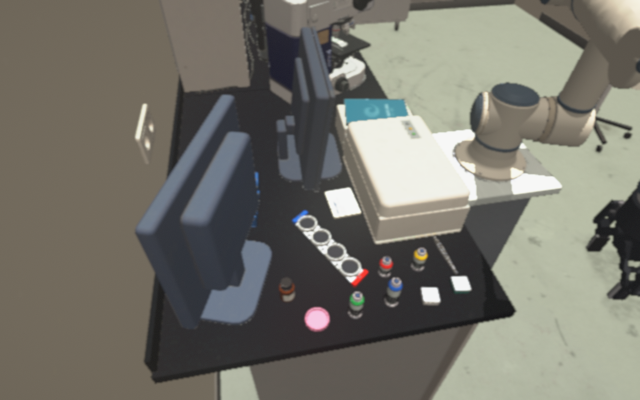

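The top view shows the rail from the red cap (224,219) to the blue cap (311,182), so red is at seat_1. Red is at (225,244), yellow (222,278), green (191,204), blue (192,239) and the bottle (222,152). The side view agrees.

```bash
python3 - <<'E'
from h import *
T=cv2.imread('pics/top0.png');S=cv2.imread('pics/side0.png')
a=cv2.resize(T[135:295,165:325],(800,800),interpolation=cv2.INTER_CUBIC)[:, :]
cv2.imwrite('pics/c1.png',cv2.resize(a,(600,600)))
cv2.imwrite('pics/c2.png',cv2.resize(S[200:330,270:470],(800,520),interpolation=cv2.INTER_CUBIC))
from scipy.optimize import least_squares
def masks(im,box):
    h=cv2.cvtColor(im,cv2.COLOR_BGR2HSV); H,Sa,V=[h[...,i].astype(int) for i in range(3)]
    ok=(Sa>110)&(V>60); b=np.zeros_like(ok); x0,y0,x1,y1=box; b[y0:y1,x0:x1]=1; ok&=b
    out={}
    for n,m in dict(red=(H<8)|(H>172),yellow=(H>15)&(H<35),green=(H>45)&(H<85),blue=(H>95)&(H<130)).items():
        k,l,st,c=cv2.connectedComponentsWithStats((m&ok).astype(np.uint8))
        out[n]=[(tuple(c[i].round(1)),int(st[i,4])) for i in range(1,k) if st[i,4]>=8]
    return out
print(masks(T,(165,135,325,300)));print(masks(S,(270,200,470,330)))
print('toolproj',proj('top',observe()['tool_pos']))
E
```

```text
{'red': [((np.float64(223.2), np.float64(156.3)), 9), ((np.float64(223.4), np.float64(218.9)), 101), ((np.float64(226.6), np.float64(244.3)), 33)], 'yellow': [((np.float64(223.7), np.float64(277.8)), 35)], 'green': [], 'blue': [((np.float64(317.5), np.float64(136.0)), 43), ((np.float64(310.0), np.float64(181.2)), 86), ((np.float64(191.8), np.float64(238.1)), 28)]}
{'red': [((np.float64(385.5), np.float64(264.7)), 73), ((np.float64(359.9), np.float64(277.6)), 138)], 'yellow': [((np.float64(419.9), np.float64(255.9)), 82)], 'green': [((np.float64(356.7), np.float64(301.3)), 51)], 'blue': [((np.float64(299.4), np.float64(215.5)), 77), ((np.float64(394.3), np.float64(286.7)), 64)]}
toolproj [ 76.12788089 375.98847166]
```

View pics/c1.png

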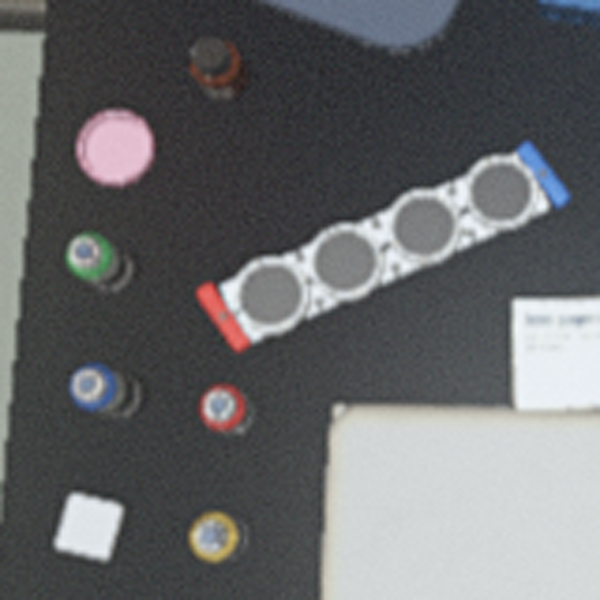

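View pics/c2.png

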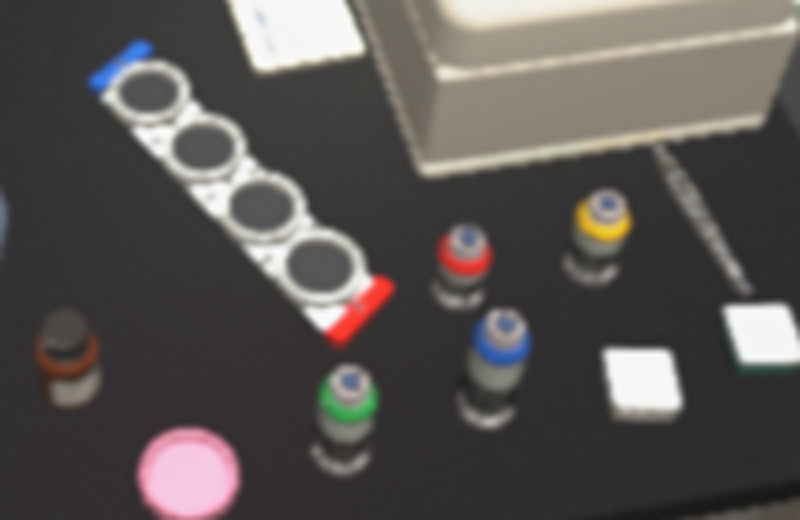

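View pics/wrist0.png

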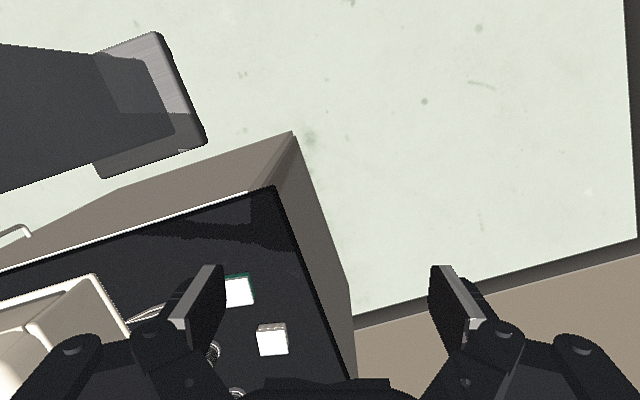

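Both crops show clear objects and wells. The pink disc is the look-alike. I'll measure the wells and bands from both views.

```bash
cat >> h.py <<'E'
def tri(uv):  # {cam:(u,v)}
    A=[];b=[]
    for n,(u,v) in uv.items():
        c,K,R,t=cam(n); d=R.T@np.linalg.inv(K)@np.array([u,v,1.]); d/=np.linalg.norm(d); o=-R.T@t
        M=np.eye(3)-np.outer(d,d); A.append(M); b.append(M@o)
    x=np.linalg.lstsq(np.vstack(A),np.hstack(b),rcond=None)[0]
    return x,np.linalg.norm(np.vstack(A)@x-np.hstack(b))
E
python3 - <<'E'
from h import *
np.set_printoptions(precision=1,suppress=True)
T=cv2.imread('pics/top0.png');S=cv2.imread('pics/side0.png')
def c1(u,v): return 165+u/3.75,135+v/3.75
def c2(u,v): return 270+u/4,200+v/4
# nose tip centres (lens face), top & side crops
for n,h,a,b in [('red',52,(224,407),(467,238)),('yellow',62,(214,536),(607,203)),('green',72,(86,252),(350,379)),('blue',82,(92,385),(505,322)),('bottle',58,(213,54),(66,327))]:
    a=c1(*a);b=c2(*b); x,e=tri({'top':a,'side':b}); print(n,x,round(e,1),'top',ray('top',*a,h),'side',ray('side',*b,h))
def disks(im,box):
    x0,y0,x1,y1=box; h=cv2.cvtColor(im,cv2.COLOR_BGR2GRAY)
    m=np.zeros_like(h); m[y0:y1,x0:x1]=(h[y0:y1,x0:x1]>150)
    cs,hi=cv2.findContours(m,cv2.RETR_CCOMP,cv2.CHAIN_APPROX_NONE)
    return sorted([cv2.fitEllipse(c) for c,q in zip(cs,hi[0]) if q[3]>=0 and cv2.contourArea(c)>60],key=lambda e:e[0][0])
for n,b in (('top',(215,165,320,230)),('side',(290,205,372,295))):
    for e in disks(T if n=='top' else S,b): print(n,np.array(e[0]),np.array(e[1]),ray(n,*e[0],8),ray(n,*e[0],14))
for n,uv in (('top',(223.4,218.9)),('top',(310,181.2)),('side',(359.9,277.6)),('side',(299.4,215.5))): print('cap',n,ray(n,*uv,12))
E
```

```text
red [455.8 345.7  42.9] 0.8 top [455.6 343.7  52. ] side [458.6 352.1  52. ]
yellow [373.  344.6  54.6] 1.5 top [373.9 342.7  62. ] side [375.6 350.1  62. ]
green [551.3 436.1  66.6] 0.4 top [550.7 434.4  72. ] side [552.3 439.2  72. ]
blue [464.7 423.   75.4] 1.0 top [464.7 420.9  82. ] side [466.5 427.3  82. ]
bottle [691.1 367.4  50.9] 1.2 top [689.8 365.6  58. ] side [690.6 372.4  58. ]
top [236.7 213. ] [16.  16.7] [537.4 326.7   8. ] [536.5 325.7  14. ]
top [256.6 204.1] [15.9 16.9] [561.9 277.4   8. ] [560.9 276.7  14. ]
top [277.5 194.8] [15.7 16.6] [588. 225.   8.] [586.9 224.5  14. ]
top [298.1 185.7] [15.6 16.4] [613.7 172.8   8. ] [612.4 172.6  14. ]
side [306.8 222.5] [11.4 15.9] [612.2 170.1   8. ] [613.  175.3  14. ]
side [320.3 236.3] [12.6 16.4] [586.5 222.2   8. ] [587.5 227.   14. ]
side [334.9 251.3] [13.6 16.7] [560.5 275.3   8. ] [561.7 279.7  14. ]
side [349.4 266.1] [14.4 17.3] [536.1 324.3   8. ] [537.5 328.3  14. ]
cap top [520.8 358.7  12. ]
cap top [625.8 142.1  12. ]
cap side [521.2 362.6  12. ]
cap side [627.9 145.5  12. ]
```

```bash
cat >> h.py <<'E'
np.set_printoptions(precision=2,suppress=True)
def R0(): return cv2.Rodrigues(np.array(observe()['ee_rot'],float))[0]
def go(*ts):
    """tool-frame shifts in cm from the measured TCP through world targets"""
    s=observe(); p=s['tool_pos']; R=R0()
    print('t',round(s['time_s'],2),'tcp',p,'gap',round(s['finger_gap'],1),'F',s['ft_force'],'yvec',R[:,1],'xvec',R[:,0])
    for t in ts:
        print(t,'->',R.T@(np.array(t,float)-p)/10); p=np.array(t,float)
E
python3 - <<'E'
from h import *
R=R0(); print(R)
d=np.array([613-537,173-326.5]); d/=np.linalg.norm(d); n=np.array([-d[1],d[0]])
yt=R[:2,1]; 
for s in (1,-1):
    m=s*n; a=np.degrees(np.arctan2(yt[0]*m[1]-yt[1]*m[0],yt@m)); print('world yaw deg needed',m,a,'roll about tool x (down):',-a)
c,K,Rc,t=cam('wrist'); o=-Rc.T@t; p=observe()['tool_pos']; print('cam in tool',R.T@(o-p),'cam fwd in tool',R.T@Rc[2], 'tcp px',proj('wrist',p))
go((456.5,346,231),(456.5,346,120))
E
```

```text
[[-0.    0.31  0.95]
 [-0.    0.95 -0.31]
 [-1.   -0.   -0.  ]]
world yaw deg needed [0.9  0.44] -45.45013494377632 roll about tool x (down): 45.45013494377632
world yaw deg needed [-0.9  -0.44] 134.5498650562237 roll about tool x (down): -134.5498650562237
cam in tool [-143.37    0.55  -80.46] cam fwd in tool [0.95 0.   0.31] tcp px [325.51 266.68]
t 0.15 tcp [187.4  569.75 230.34] gap 85.1 F [ 0.59 -0.75  0.07] yvec [ 0.31  0.95 -0.  ] xvec [-0. -0. -1.]
(456.5, 346, 231) -> [ -0.05 -12.85  32.55]
(456.5, 346, 120) -> [11.1   0.02  0.  ]
```

Request:
{"fn": "play_rows", "kwargs": {
  "deltas": "1 0 0 0 6.5;1 0 0 0 6.5;1 0 0 0 6.5;1 0 0 0 6.5;1 0 0 0 6.5;1 0 0 0 6.5;1 0 0 0 6.5;1 0 1.4 3.2 0;1 0 1.4 3.2 0;1 0 1.4 3.2 0;1 0 1.4 3.2 0;1 0 1.4 3.2 0;1 0 1.4 3.2 0;1 0 1.4 3.2 0;1 0 1.4 3.2 0;1 0 1.4 3.2 0;1 0 1.4 3.2 0"
}}

```text
time_s: 1.57
tool_pos: [455.8, 343.7, 231.0]
ee_rot: [0.865, 1.392, -0.865]
ft_force: [0.6, 0.6, -0.4]
finger_gap: 85.4
```

```bash
python3 - <<'E'
from h import *
im=snapshot("wrist"); cv2.imwrite('pics/w1.png',im[:,:,::-1])
go((456.5,346,231))
E
```

```text
t 1.62 tcp [460.13 339.34 230.42] gap 84.9 F [ 1.51 -3.92 -1.04] yvec [0.9  0.44 0.  ] xvec [ 0. -0. -1.]
(456.5, 346, 231) -> [-0.06 -0.03 -0.76]
```

View pics/w1.png

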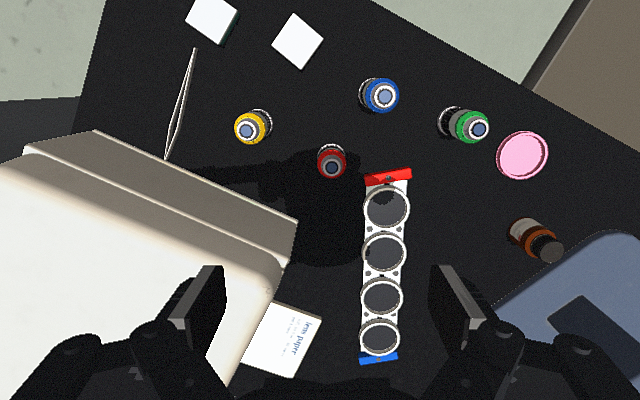

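The wrist view shows all objects: red (331,161), yellow (250,128), blue (381,96), green (471,127), and seats along x≈384. I'll re-take it once settled and cast rays from it.

```bash
cat >> h.py <<'E'
def blobs(n,im,ex=()):
    """colour band blobs (rgb image): name -> list of (min-circle/centroid u,v, area)"""
    h=cv2.cvtColor(im,cv2.COLOR_RGB2HSV); H,S,V=[h[...,i].astype(int) for i in range(3)]; out={}
    for k,m in dict(red=(H<6)|(H>174),yellow=(H>18)&(H<32),green=(H>45)&(H<85),blue=(H>103)&(H<125)).items():
        m=(m&(S>150)&(V>50)).astype(np.uint8)
        cs,_=cv2.findContours(cv2.morphologyEx(m,cv2.MORPH_CLOSE,np.ones((3,3))),cv2.RETR_EXTERNAL,cv2.CHAIN_APPROX_NONE)
        out[k]=[(cv2.fitEllipse(c)[0],cv2.contourArea(c)) for c in cs if cv2.contourArea(c)>60]
    return out
E
python3 - <<'E'
from h import *
snapshot("wrist");go((456.5,346,231)); c0=camera_info('wrist')['tvec']
im=snapshot("wrist"); cv2.imwrite('pics/w2.png',im[:,:,::-1])
for k,l in blobs('wrist',im).items():
    hz={'red':45,'yellow':55,'green':65,'blue':75}[k]
    for (c,a) in l: print(k,np.array(c),a,ray('wrist',*c,hz)[:2],ray('wrist',*c,12)[:2])
g=cv2.cvtColor(im,cv2.COLOR_RGB2GRAY); m=np.zeros_like(g); m[165:362,340:430]=g[165:362,340:430]>140
cs,hi=cv2.findContours(m,cv2.RETR_CCOMP,cv2.CHAIN_APPROX_NONE)
for c,q in zip(cs,hi[0]):
    if q[3]>=0 and cv2.contourArea(c)>300: e=cv2.fitEllipse(c); print('well',np.array(e[0]),np.array(e[1]),ray('wrist',*e[0],14)[:2])
go()
E
```

```text
t 1.67 tcp [457.88 341.5  230.35] gap 85.7 F [-0.79 -0.21 -0.23] yvec [ 0.9   0.44 -0.  ] xvec [ 0. -0. -1.]
(456.5, 346, 231) -> [-0.07  0.07 -0.47]
red [387.58 172.38] 546.5 [509.58 367.01] [518.45 362.07]
red [330.26 160.28] 635.5 [455.06 353.51] [458.46 347.21]
yellow [247.68 125.31] 758.5 [373.96 351.58] [367.59 342.86]
green [472.09 122.36] 268.5 [547.92 440.58] [569.67 444.76]
blue [375.69 354.89] 300.0 [585.83 194.54] [620.53 147.8 ]
blue [380.77  90.78] 908.5 [463.45 428.56] [472.36 431.16]
well [379.95 336.56] [29.35 36.01] [610.83 176.1 ]
well [381.9  295.97] [32.07 37.35] [585.   228.04]
well [383.96 251.24] [34.87 39.5 ] [558.85 280.43]
well [386.17 205.43] [38.91 41.06] [534.43 329.56]
t 1.72 tcp [456.19 343.24 230.48] gap 85.0 F [0.57 0.02 0.28] yvec [ 0.9   0.44 -0.  ] xvec [-0. -0. -1.]
```

Request:
{"fn": "play_rows", "kwargs": {
  "deltas": "1 2.75 0.1 -0.1 0;1 2.75 0.1 -0.1 0;1 2.75 0 -0.1 0;1 2.75 0 0 0;1 0 0 0 0;1 0 0 0 0;1 0 0 0 0"
}}

```text
time_s: 2.3
tool_pos: [455.2, 349.6, 123.2]
ee_rot: [0.866, 1.392, -0.863]
ft_force: [0.1, 0.0, 1.5]
finger_gap: 85.1
```

```bash
python3 - <<'E'
from h import *
go((456.5,347,120))
im=snapshot("wrist"); cv2.imwrite('pics/w3.png',im[:,:,::-1])
for k,l in blobs('wrist',im).items():
    hz={'red':45,'yellow':55,'green':65,'blue':75}[k]
    for (c,a) in l: print(k,np.array(c),a,ray('wrist',*c,hz)[:2],ray('wrist',*c,12)[:2])
print(proj('wrist',(456.5,347,45)),proj('wrist',(456.5,347,0)));go()
E
```

```text
t 2.3 tcp [455.21 349.57 123.18] gap 85.1 F [0.09 0.03 1.5 ] yvec [0.9  0.44 0.  ] xvec [ 0.  0. -1.]
(456.5, 347, 120) -> [0.32 0.   0.29]
red [406.5  217.41] 1108.0 [507.53 368.07] [520.55 360.06]
red [329.7  206.53] 469.5 [457.49 352.13] [463.08 341.75]
yellow [209.89 159.07] 596.0 [376.48 350.51] [367.71 336.02]
green [537.05 158.26] 746.5 [549.29 438.59] [583.19 442.92]
blue [406.31 112.88] 2068.0 [465.43 426.91] [480.36 428.5 ]
[324.99 212.37] [325.04 192.4 ]
t 2.35 tcp [455.75 349.7  124.05] gap 85.5 F [0.45 0.7  1.43] yvec [0.9  0.44 0.  ] xvec [ 0.  0. -1.]
```

View pics/w3.png

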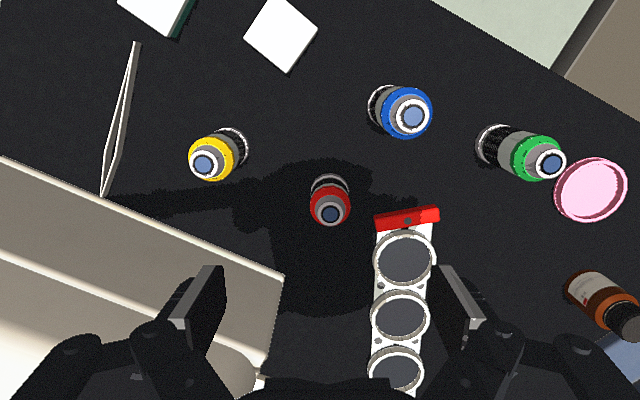

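Lens faces here: red (330,213), yellow (203,164), blue (412,116), green (551,163). The wells are at (404,258) and (401,316). I'll cast these rays.

```bash
python3 - <<'E'
from h import *
for n,u,v,z in (('red',330,213.5,52),('yellow',203,164,62),('blue',412,116,82),('green',551,163,72),('s1',404,258,14),('s2',401,316,14),('cap',406.5,217.4,12)):
    print(n,ray('wrist',u,v,z))
for n,c in (('red flange',(329,184)),('yellow fl',(233,143)),('blue fl',(384,104))): print(n,ray('wrist',*c,3))
go((457,349.5,90))
E
```

```text
red [458.62 350.1   52.  ]
yellow [375.3  348.26  62.  ]
blue [467.18 426.68  82.  ]
green [553.56 439.3   72.  ]
s1 [535.61 329.49  14.  ]
s2 [561.04 280.75  14.  ]
cap [520.55 360.07  12.  ]
red flange [455.83 355.35   3.  ]
yellow fl [377.11 352.16   3.  ]
blue fl [464.79 427.     3.  ]
t 2.35 tcp [455.75 349.7  124.05] gap 85.5 F [0.45 0.7  1.43] yvec [0.9  0.44 0.  ] xvec [ 0.  0. -1.]
(457, 349.5, 90) -> [3.41 0.09 0.08]
```

Request:
{"fn": "play_rows", "kwargs": {
  "deltas": "1 1.4 0.12 0.14 0;1 1.4 0 0 0;1 1.4 0 0 0;1 1.4 0 0 0;1 1.4 0 0 0;1 1.4 0 0 0;1 1.4 0 0 0;1 1.4 0 0 0;1 0 0 0 0;1 0 0 0 0;0 0 0 0 0;0 0 0 0 0;0 0 0 0 0;0 0 0 0 0;0 0 0 0 0;0 0 0 0 0;0 0 0 0 0;0 0 0 0 0"
}}

```text
time_s: 3.85
tool_pos: [457.4, 348.3, 10.3]
ee_rot: [0.866, 1.391, -0.863]
ft_force: [-0.0, 0.3, 5.0]
finger_gap: 26.3
```

```bash
python3 - <<'E'
from h import *
im=snapshot("wrist"); cv2.imwrite('pics/w4.png',im[:,:,::-1])
go((457,349,12))
E
```

```text
t 3.9 tcp [457.43 348.32  10.28] gap 26.3 F [0.44 1.   5.89] yvec [0.9  0.44 0.  ] xvec [ 0.  0. -1.]
(457, 349, 12) -> [-0.17 -0.01 -0.08]
```

View pics/w4.png

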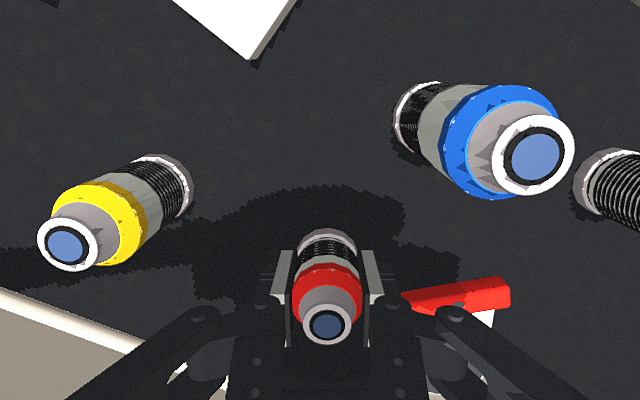

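```bash
python3 - <<'E'
from h import *
p=observe()['tool_pos']; R=R0()
for n,u,v,z in (('red',327,326,52),('yellow',67,246,62),('blue',536,157,82)):
    x=ray('wrist',u,v,z); print(n,x,R.T@(x-p))
go((457.4,348.3,62),(536.5,328,62),(536.5,328,20))
E
```

```text
red [457.4  349.26  52.  ] [-41.72   0.46  -0.86]
yellow [375.15 348.05  62.  ] [-51.84 -73.8  -36.22]
blue [467.1 426.7  82. ] [-71.62  43.52 -66.01]
t 3.9 tcp [457.43 348.32  10.28] gap 26.3 F [0.44 1.   5.89] yvec [0.9  0.44 0.  ] xvec [ 0.  0. -1.]
(457.4, 348.3, 62) -> [-5.17  0.01 -0.  ]
(536.5, 328, 62) -> [0.01 6.19 5.32]
(536.5, 328, 20) -> [ 4.2  -0.01  0.  ]
```

Request:
{"fn": "play_rows", "kwargs": {
  "deltas": "0 -1.3 0 0 0;0 -1.3 0 0 0;0 -1.3 0 0 0;0 -1.3 0 0 0;0 0 0.8 0.65 0;0 0 1.05 0.9 0;0 0 1.05 0.9 0;0 0 1.05 0.9 0;0 0 1.05 0.9 0;0 0 0.8 0.8 0;0 0 0.4 0.3 0;0 0 0 0 0;0 0 0 0 0;0 0 0 0 0;0 0 0 0 0"
}}

```text
time_s: 5.15
tool_pos: [535.7, 327.7, 61.3]
ee_rot: [0.864, 1.392, -0.865]
ft_force: [-0.2, -0.1, -0.8]
finger_gap: 25.9
```

```bash
python3 - <<'E'
from h import *
im=snapshot("wrist"); cv2.imwrite('pics/w5.png',im[:,:,::-1])
go((536.5,328,62),(536.5,328,20))
print('seat1 rim px',[proj('wrist',(536.5+a,328+b,14)).round() for a,b in ((0,0),(22,0),(-22,0),(0,22),(0,-22))])
E
```

```text
t 5.2 tcp [535.67 327.79  61.38] gap 26.3 F [-0.33 -0.1  -0.93] yvec [ 0.9   0.44 -0.  ] xvec [-0.  0. -1.]
(536.5, 328, 62) -> [-0.06  0.08  0.02]
(536.5, 328, 20) -> [4.2 0.  0. ]
seat1 rim px [array([328., 227.]), array([361., 242.]), array([293., 212.]), array([345., 195.]), array([311., 257.])]
```

View pics/w5.png

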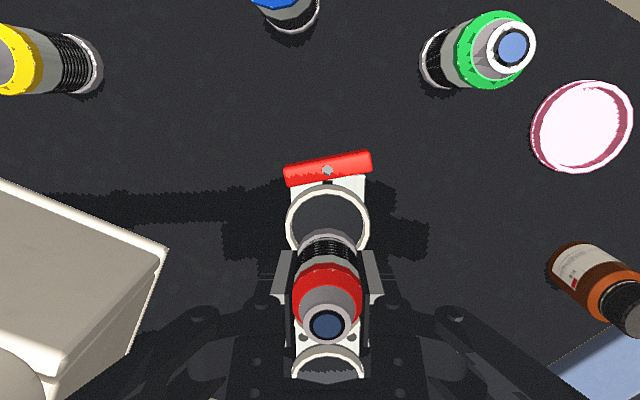

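The red objective is held upright, with its lens at (327,326) as at the grasp. The seat 1 rim is centred on u≈328 where it was predicted, so I'll lower it and release.

Request:
{"fn": "play_rows", "kwargs": {
  "deltas": "0 1.2 0.05 0 0;0 1.2 0 0 0;0 1.2 0 0 0;0 0.5 0 0 0;0 0.15 0 0 0;0 0 0 0 0;0 0 0 0 0;0 0 0 0 0"
}}

```text
time_s: 5.87
tool_pos: [536.3, 327.6, 18.3]
ee_rot: [0.864, 1.393, -0.865]
ft_force: [-1.9, -1.3, 1.6]
finger_gap: 26.2
```

```bash
python3 - <<'E'
from h import *
go((536.5,328,18.3))
E
```

```text
t 5.87 tcp [536.29 327.58  18.34] gap 26.2 F [-1.93 -1.32  1.62] yvec [ 0.9   0.44 -0.  ] xvec [-0. -0. -1.]
(536.5, 328, 18.3) -> [ 0.    0.04 -0.03]
```

Request:
{"fn": "play_rows", "kwargs": {
  "deltas": "1 0 0 0 0;1 0 0 0 0;1 0 0 0 0;1 0 0 0 0;1 0 0 0 0;1 0 0 0 0;1 0 0 0 0;1 -2 0 0 0;1 -3 0 0 0;1 -3 0 0 0;1 -2 0 0 0"
}}

```text
time_s: 6.78
tool_pos: [537.3, 328.0, 122.1]
ee_rot: [0.867, 1.39, -0.862]
ft_force: [0.5, 0.8, 1.1]
finger_gap: 85.2
```

Request:
{"fn": "play_rows", "kwargs": {
  "deltas": "1 0 -0.8 -0.5 0;1 0 -1.6 -1.1 0;1 0 -1.9 -1.25 0;1 0 -1.9 -1.25 0;1 0 -1.9 -1.25 0;1 0 -1.9 -1.25 0;1 0 -1.6 -1.1 0;1 0 -1.2 -0.8 0;1 0 -0.73 -0.45 0;1 0 0 0 0;1 0 0 0 0;1 0 0 0 0"
}}

```text
time_s: 7.78
tool_pos: [376.3, 347.8, 118.6]
ee_rot: [0.865, 1.392, -0.865]
ft_force: [-0.6, -0.5, -0.1]
finger_gap: 85.2
```

```bash
python3 - <<'E'
from h import *
im=snapshot("wrist"); cv2.imwrite('pics/w6.png',im[:,:,::-1])
go((375.3,347.8,15))
for k,l in blobs('wrist',im).items():
    for (c,a) in l: print(k,np.array(c),a)
print(proj('wrist',(375.3,347.8,62)))
E
```

```text
t 7.83 tcp [376.38 347.75 118.57] gap 85.3 F [ 0.21 -0.3  -0.12] yvec [ 0.9   0.44 -0.  ] xvec [ 0. -0. -1.]
(375.3, 347.8, 15) -> [10.36 -0.09 -0.05]
red [512.75 314.08] 371.0
red [493.99 257.95] 1177.5
yellow [324.34 211.36] 537.5
green [630.45 213.38] 591.5
blue [530.38 173.74] 865.5
[324.57 220.23]
```

View pics/w6.png

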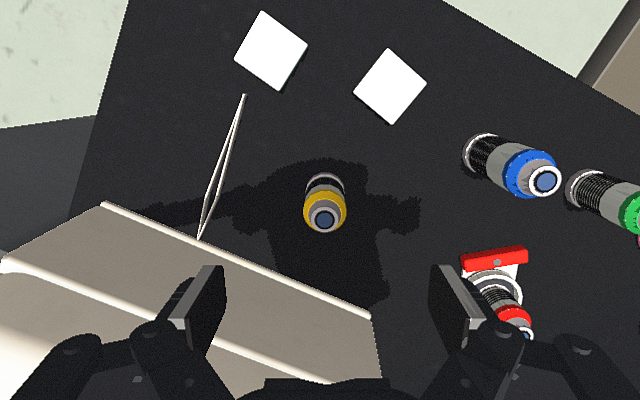

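The yellow lens at (324,219) matches the prediction (324.6,220.2), and red stands in seat 1. I'll grasp yellow.

Request:
{"fn": "play_rows", "kwargs": {
  "deltas": "1 1.3 -0.09 -0.05 0;1 1.3 0 0 0;1 1.3 0 0 0;1 1.3 0 0 0;1 1.3 0 0 0;1 1.3 0 0 0;1 1.3 0 0 0;1 1.3 0 0 0;1 0 0 0 0;1 0 0 0 0;0 0 0 0 0;0 0 0 0 0;0 0 0 0 0;0 0 0 0 0;0 0 0 0 0;0 0 0 0 0;0 0 0 0 0;0 0 0 0 0"
}}

```text
time_s: 9.33
tool_pos: [375.1, 348.4, 15.6]
ee_rot: [0.866, 1.392, -0.864]
ft_force: [0.1, 0.4, 4.8]
finger_gap: 26.6
```

```bash
python3 - <<'E'
from h import *
z=observe()['tool_pos'][2]
go((376,348,z+70),(561,279.5,z+70),(561,279.5,z+8.3))
E
```

```text
t 9.33 tcp [375.09 348.35  15.63] gap 26.6 F [0.08 0.37 4.76] yvec [0.9  0.44 0.  ] xvec [ 0.  0. -1.]
(376, 348, np.float64(85.6307663102668)) -> [-7.    0.08  0.07]
(561, 279.5, np.float64(85.6307663102668)) -> [ 0.01 13.55 14.34]
(561, 279.5, np.float64(23.930766310266797)) -> [ 6.17 -0.01  0.  ]
```

Request:
{"fn": "play_rows", "kwargs": {
  "deltas": "0 -1.5 0 0 0;0 -2.3 0 0 0;0 -2.3 0 0 0;0 -1.6 0 0 0;0 -0.8 0 0 0;0 0 0.8 0.7 0;0 0 1.4 1.4 0;0 0 1.7 1.8 0;0 0 1.7 1.8 0;0 0 1.7 1.8 0;0 0 1.7 1.8 0;0 0 1.6 1.8 0;0 0 1.4 1.5 0;0 0 1 1.1 0;0 0 0.63 0.71 0;0 0 0 0 0;0 0 0 0 0;0 0 0 0 0;0 0 0 0 0"
}}

```text
time_s: 10.92
tool_pos: [559.9, 279.7, 99.6]
ee_rot: [0.864, 1.393, -0.864]
ft_force: [0.5, -0.6, -1.6]
finger_gap: 26.4
```

```bash
python3 - <<'E'
from h import *
im=snapshot("wrist"); cv2.imwrite('pics/w7.png',im[:,:,::-1])
go((561,279.5,100),(561,279.5,23.8))
print('seats rim px',[proj('wrist',(561+a,279.5+b,14)).round() for a,b in ((0,0),(22,0),(-22,0),(-9.8,19.7),(-9.8-24.5,19.7+48.5))])
E
```

```text
t 10.97 tcp [559.96 279.73  99.82] gap 26.5 F [ 0.41  0.   -1.53] yvec [ 0.9   0.44 -0.  ] xvec [-0.  0. -1.]
(561, 279.5, 100) -> [-0.02  0.08  0.07]
(561, 279.5, 23.8) -> [7.62 0.   0.  ]
seats rim px [array([327., 206.]), array([356., 219.]), array([298., 192.]), array([327., 175.]), array([327.,  90.])]
```

View pics/w7.png

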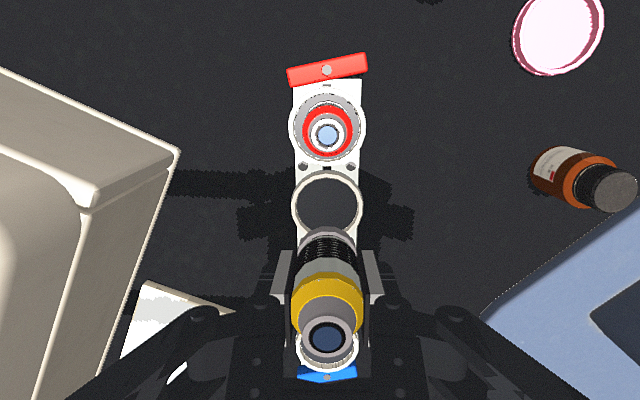

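Red is centred in seat 1. The seat 2 rim is at u≈327, with its far edge at v≈178 against 175 predicted, about 1–2 mm off. I'll lower yellow with a 1.5 mm shift.

Request:
{"fn": "play_rows", "kwargs": {
  "deltas": "0 1.3 0.08 0.15 0;0 1.5 0 0 0;0 1.5 0 0 0;0 1.3 0 0 0;0 1.1 0 0 0;0 0.7 0 0 0;0 0.2 0 0 0;0 0 0 0 0;0 0 0 0 0;0 0 0 0 0"
}}

```text
time_s: 11.8
tool_pos: [562.3, 278.3, 23.9]
ee_rot: [0.865, 1.392, -0.864]
ft_force: [-0.0, 0.4, -0.9]
finger_gap: 26.8
```

```bash
python3 - <<'E'
from h import *
go((561,279.5,23.7),(561,279,135),(552.8,438.8,135))
E
```

```text
t 11.8 tcp [562.28 278.28  23.88] gap 26.8 F [-0.02  0.42 -0.87] yvec [0.9  0.44 0.  ] xvec [ 0.  0. -1.]
(561, 279.5, 23.7) -> [ 0.02 -0.06 -0.17]
(561, 279, 135) -> [-11.13  -0.02   0.05]
(552.8, 438.8, 135) -> [  0.     6.34 -14.69]
```

Request:
{"fn": "play_rows", "kwargs": {
  "deltas": "0 0.03 0 0 0;1 0 0 0 0;1 0 0 0 0;1 0 0 0 0;1 0 0 0 0;1 0 0 0 0;1 0 0 0 0;1 0 0 0 0;1 -2 0 0 0;1 -3 0 0 0;1 -3 0 0 0;1 -3 0 0 0;1 0 0 0 0"
}}

```text
time_s: 12.88
tool_pos: [564.7, 279.4, 142.1]
ee_rot: [0.872, 1.385, -0.856]
ft_force: [0.2, 0.4, 1.5]
finger_gap: 85.3
```

Request:
{"fn": "play_rows", "kwargs": {
  "deltas": "1 0 0.3 -0.8 0;1 0 0.7 -1.6 0;1 0 0.9 -2.1 0;1 0 0.9 -2.1 0;1 0 0.9 -2.1 0;1 0 0.9 -2.1 0;1 0 0.7 -1.7 0;1 0 0.6 -1.3 0;1 0 0.37 -1 0;1 0 0 0 0;1 0 0 0 0;1 0 0 0 0;1 0 0 0 0"
}}

```text
time_s: 13.97
tool_pos: [553.0, 437.7, 133.4]
ee_rot: [0.865, 1.392, -0.866]
ft_force: [0.1, 0.1, 0.2]
finger_gap: 85.5
```

```bash
python3 - <<'E'
from h import *
im=snapshot("wrist"); cv2.imwrite('pics/w8.png',im[:,:,::-1])
go((552.8,438.8,18))
for k,l in blobs('wrist',im).items():
    for (c,a) in l: print(k,np.array(c),a)
print(proj('wrist',(552.8,438.8,72)),proj('wrist',(552.8,438.8,65)))
# lens: bluish-grey disc near the prediction
h=cv2.cvtColor(im,cv2.COLOR_RGB2HSV); u,v=proj('wrist',(552.8,438.8,72)).astype(int)
m=np.zeros((400,640),np.uint8); q=h[v-30:v+30,u-30:u+30]; m[v-30:v+30,u-30:u+30]=((q[...,0]>100)&(q[...,0]<125)&(q[...,1]>60)&(q[...,2]>60))
k,_,st,c=cv2.connectedComponentsWithStats(m); print('lens',[(c[i],st[i,4]) for i in range(1,k) if st[i,4]>30])
E
```

```text
t 14.02 tcp [553.07 437.74 133.62] gap 85.4 F [-0.41  0.52 -0.5 ] yvec [0.9  0.44 0.  ] xvec [ 0. -0. -1.]
(552.8, 438.8, 18) -> [11.56  0.02 -0.11]
red [244.38 313.37] 443.0
red [251.38 252.33] 931.5
yellow [248.25 378.09] 442.0
green [326.15 208.73] 435.5
blue [190.04 172.07] 643.0
[326.5  216.38] [326.5  212.41]
lens [(array([326.08, 216.56]), np.int32(183))]
```

The green lens at (326.1,216.6) matches the prediction (326.5,216.4). I'll grasp it.

Request:
{"fn": "play_rows", "kwargs": {
  "deltas": "1 1.3 0 -0.1 0;1 1.5 0 0 0;1 1.5 0 0 0;1 1.5 0 0 0;1 1.5 0 0 0;1 1.5 0 0 0;1 1.5 0 0 0;1 1.2 0 0 0;1 0 0 0 0;1 0 0 0 0;0 0 0 0 0;0 0 0 0 0;0 0 0 0 0;0 0 0 0 0;0 0 0 0 0;0 0 0 0 0;0 0 0 0 0;0 0 0 0 0"
}}

```text
time_s: 15.52
tool_pos: [552.7, 439.8, 19.5]
ee_rot: [0.866, 1.391, -0.864]
ft_force: [-0.1, 0.0, 4.1]
finger_gap: 26.4
```

```bash
python3 - <<'E'
from h import *
z=observe()['tool_pos'][2]
go((552.8,438.8,z+95),(587.5,226.3,z+95),(587.5,226.3,z+8.1))
E
```

```text
t 15.52 tcp [552.67 439.84  19.46] gap 26.4 F [-0.13  0.04  4.12] yvec [0.9  0.44 0.  ] xvec [ 0.  0. -1.]
(552.8, 438.8, np.float64(114.45945436153309)) -> [-9.5  -0.02  0.1 ]
(587.5, 226.3, np.float64(114.45945436153309)) -> [-0.01 -6.3  20.59]
(587.5, 226.3, np.float64(27.559454361533092)) -> [ 8.69 -0.01  0.  ]
```

Request:
{"fn": "play_rows", "kwargs": {
  "deltas": "0 -1.5 0 0 0;0 -2.3 0 0 0;0 -2.3 0 0 0;0 -2 0 0 0;0 -1.4 0 0 0;0 0 -0.3 0.8 0;0 0 -0.5 1.7 0;0 0 -0.7 2.5 0;0 0 -0.8 2.8 0;0 0 -0.8 2.8 0;0 0 -0.8 2.8 0;0 0 -0.8 2.5 0;0 0 -0.7 2 0;0 0 -0.5 1.5 0;0 0 -0.3 0.8 0;0 0 -0.12 0.45 0;0 0 0 0 0;0 0 0 0 0;0 0 0 0 0;0 0 0 0 0"
}}

```text
time_s: 17.18
tool_pos: [586.9, 227.5, 113.4]
ee_rot: [0.864, 1.393, -0.864]
ft_force: [0.3, 0.3, -2.0]
finger_gap: 27.1
```

```bash
python3 - <<'E'
from h import *
im=snapshot("wrist"); cv2.imwrite('pics/w9.png',im[:,:,::-1])
go((587.5,226.3,114),(587.5,226.3,27.5))
print('seats rim px',[proj('wrist',(587.5+a,226.3+b,14)).round() for a,b in ((0,0),(22,0),(-22,0),(-9.8,19.7))])
E
```

```text
t 17.23 tcp [586.89 227.43 113.39] gap 26.4 F [-0.38  0.21 -1.8 ] yvec [ 0.9   0.44 -0.  ] xvec [-0.  0. -1.]
(587.5, 226.3, 114) -> [-0.06  0.    0.13]
(587.5, 226.3, 27.5) -> [8.65 0.   0.  ]
seats rim px [array([326., 201.]), array([353., 213.]), array([299., 188.]), array([326., 171.])]
```

View pics/w9.png

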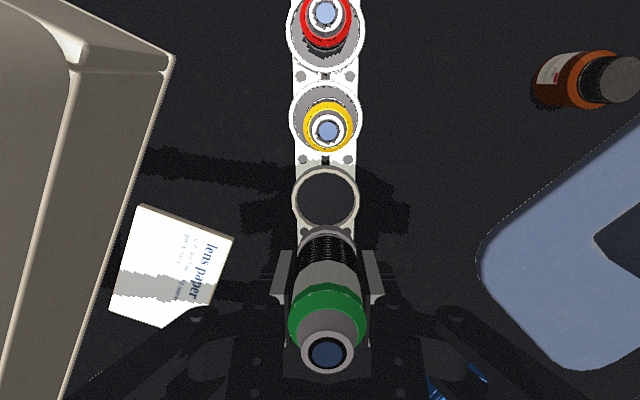

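Red and yellow are seated. The seat 3 rim, centred at u≈326 with its far edge at v≈172, matches the prediction. I'll lower green.

Request:
{"fn": "play_rows", "kwargs": {
  "deltas": "0 1.4 0 0.13 0;0 1.7 0 0 0;0 1.7 0 0 0;0 1.5 0 0 0;0 1.2 0 0 0;0 0.8 0 0 0;0 0.25 0 0 0;0 0 0 0 0;0 0 0 0 0;0 0 0 0 0"
}}

```text
time_s: 18.07
tool_pos: [588.0, 225.4, 28.2]
ee_rot: [0.865, 1.391, -0.864]
ft_force: [-0.2, 0.1, -1.0]
finger_gap: 26.9
```

```bash
python3 - <<'E'
from h import *
go((587.5,226.3,27.4),(587.5,226.3,145),(466.5,426.3,145))
E
```

```text
t 18.07 tcp [587.97 225.42  28.16] gap 26.9 F [-0.18  0.1  -0.99] yvec [0.9  0.44 0.  ] xvec [ 0.  0. -1.]
(587.5, 226.3, 27.4) -> [ 0.08 -0.   -0.1 ]
(587.5, 226.3, 145) -> [-11.76   0.01   0.  ]
(466.5, 426.3, 145) -> [ -0.    -1.99 -23.29]
```

Request:
{"fn": "play_rows", "kwargs": {
  "deltas": "0 0.07 0 0 0;0 0 0 0 0;1 0 0 0 0;1 0 0 0 0;1 0 0 0 0;1 0 0 0 0;1 0 0 0 0;1 0 0 0 0;1 0 0 0 0;1 -2 0 0 0;1 -3 0 0 0;1 -3.5 0 0 0;1 -2.5 0 0 0;1 -0.8 0 0 0;1 0 0 0 0"
}}

```text
time_s: 19.32
tool_pos: [589.1, 225.7, 149.0]
ee_rot: [0.868, 1.388, -0.86]
ft_force: [0.4, -0.3, -0.0]
finger_gap: 85.3
```

Request:
{"fn": "play_rows", "kwargs": {
  "deltas": "1 0 0 -1 0;1 0 -0.2 -2 0;1 0 -0.3 -3 0;1 0 -0.3 -3 0;1 0 -0.3 -3 0;1 0 -0.3 -3 0;1 0 -0.2 -3 0;1 0 -0.2 -2.4 0;1 0 -0.1 -1.7 0;1 0 -0.1 -0.9 0;1 0 0 -0.4 0;1 0 0 0 0;1 0 0 0 0;1 0 0 0 0;1 0 0 0 0"
}}

```text
time_s: 20.57
tool_pos: [466.8, 425.3, 145.2]
ee_rot: [0.866, 1.391, -0.866]
ft_force: [1.2, 0.8, 0.3]
finger_gap: 85.8
```

```bash
python3 - <<'E'
from h import *
im=snapshot("wrist"); cv2.imwrite('pics/w10.png',im[:,:,::-1])
go((466.5,426.5,23))
u,v=proj('wrist',(466.5,426.5,82)); print(u,v); u,v=int(u),int(v)
h=cv2.cvtColor(im,cv2.COLOR_RGB2HSV); q=h[v-40:v+40,u-40:u+40]; m=np.zeros((400,640),np.uint8)
m[v-40:v+40,u-40:u+40]=((q[...,0]>100)&(q[...,0]<125)&(q[...,1]>60)&(q[...,2]>60))
k,_,st,c=cv2.connectedComponentsWithStats(m); print([(c[i],st[i,4]) for i in range(1,k) if st[i,4]>30])
print({k:[(np.array(c),a) for c,a in l] for k,l in blobs('wrist',im).items()})
E
```

```text
t 20.62 tcp [466.75 425.39 145.35] gap 85.3 F [-0.44 -1.16  0.86] yvec [0.9  0.44 0.  ] xvec [ 0. -0. -1.]
(466.5, 426.5, 23) -> [12.23  0.02 -0.11]
326.5591322033559 215.32173386176936
[(array([326.8 , 200.61]), np.int32(636)), (array([326.61, 215.14]), np.int32(185))]
{'red': [(array([349.91, 331.94]), 367.5), (array([347.94, 273.09]), 859.5)], 'yellow': [], 'green': [], 'blue': [(array([326.57, 207.43]), 470.5)]}
```

The blue lens at (326.6,215.1) matches its prediction. I'll grasp it.

Request:
{"fn": "play_rows", "kwargs": {
  "deltas": "1 1.4 0 -0.1 0;1 1.6 0 0 0;1 1.6 0 0 0;1 1.6 0 0 0;1 1.6 0 0 0;1 1.6 0 0 0;1 1.5 0 0 0;1 1 0 0 0;1 0.3 0 0 0;1 0 0 0 0;1 0 0 0 0;0 0 0 0 0;0 0 0 0 0;0 0 0 0 0;0 0 0 0 0;0 0 0 0 0;0 0 0 0 0;0 0 0 0 0;0 0 0 0 0"
}}

```text
time_s: 22.2
tool_pos: [465.9, 427.3, 23.9]
ee_rot: [0.866, 1.392, -0.864]
ft_force: [0.2, 0.0, 3.5]
finger_gap: 26.8
```

```bash
python3 - <<'E'
from h import *
z=observe()['tool_pos'][2]
go((466.5,426.5,z+105),(612.8,174.5,z+105),(612.8,174.5,z+8))
E
```

```text
t 22.2 tcp [465.9  427.33  23.92] gap 26.8 F [0.23 0.   3.47] yvec [0.9  0.44 0.  ] xvec [ 0.  0. -1.]
(466.5, 426.5, np.float64(128.92181798959032)) -> [-10.5    0.03   0.1 ]
(612.8, 174.5, np.float64(128.92181798959032)) -> [-0.01  1.95 29.07]
(612.8, 174.5, np.float64(31.921817989590334)) -> [ 9.7  -0.01  0.  ]
```

Request:
{"fn": "play_rows", "kwargs": {
  "deltas": "0 -1.5 0 0 0;0 -2.5 0 0 0;0 -2.5 0 0 0;0 -2.2 0 0 0;0 -1.8 0 0 0;0 0 0 1 0;0 0 0.1 2 0;0 0 0.3 2.8 0;0 0 0.3 3.2 0;0 0 0.3 3.2 0;0 0 0.3 3.2 0;0 0 0.2 3.2 0;0 0 0.2 3 0;0 0 0.1 2.5 0;0 0 0.1 2 0;0 0 0.08 1.5 0;0 0 0 1 0;0 0 0 0.57 0;0 0 0 0 0;0 0 0 0 0"
}}

```text
time_s: 23.87
tool_pos: [612.3, 174.9, 127.9]
ee_rot: [0.865, 1.393, -0.865]
ft_force: [0.4, -0.7, -2.8]
finger_gap: 27.0
```

Request:
{"fn": "play_rows", "kwargs": {
  "deltas": "0 0 0 0 0;0 0 0 0 0"
}}

```text
time_s: 24.03
tool_pos: [612.2, 175.4, 128.4]
ee_rot: [0.864, 1.393, -0.864]
ft_force: [0.2, 0.9, -3.1]
finger_gap: 26.6
```

```bash
python3 - <<'E'
from h import *
im=snapshot("wrist"); cv2.imwrite('pics/w11.png',im[:,:,::-1])
go((612.8,174.5,128),(612.8,174.5,31.9))
print('seats rim px',[proj('wrist',(612.8+a,174.5+b,14)).round() for a,b in ((0,0),(22,0),(-22,0),(-9.8,19.7))])
E
```

```text
t 24.08 tcp [612.27 175.35 128.41] gap 26.7 F [ 0.5  -0.66 -2.85] yvec [0.9  0.44 0.  ] xvec [ 0.  0. -1.]
(612.8, 174.5, 128) -> [0.04 0.01 0.1 ]
(612.8, 174.5, 31.9) -> [ 9.61 -0.    0.  ]
seats rim px [array([326., 194.]), array([352., 206.]), array([300., 182.]), array([326., 166.])]
```

View pics/w11.png

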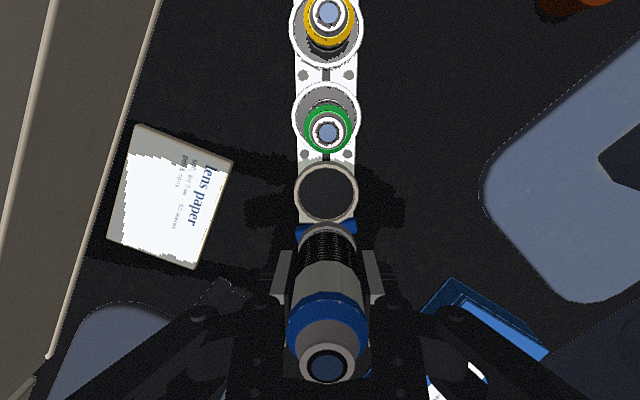

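Green is seated, and the seat 4 rim (u≈326, far edge v≈166) matches the prediction. I'll lower blue.

Request:
{"fn": "play_rows", "kwargs": {
  "deltas": "0 1.4 0 0.1 0;0 1.8 0 0 0;0 1.8 0 0 0;0 1.6 0 0 0;0 1.4 0 0 0;0 1 0 0 0;0 0.5 0 0 0;0 0.12 0 0 0;0 0 0 0 0;0 0 0 0 0;0 0 0 0 0"
}}

```text
time_s: 25.0
tool_pos: [613.4, 173.6, 32.6]
ee_rot: [0.865, 1.391, -0.864]
ft_force: [-0.2, 1.0, -1.9]
finger_gap: 26.4
```

```bash
python3 - <<'E'
from h import *
go((612.8,174.5,31.9))
E
```

```text
t 25.0 tcp [613.44 173.55  32.58] gap 26.4 F [-0.16  1.01 -1.87] yvec [0.9  0.44 0.  ] xvec [ 0.  0. -1.]
(612.8, 174.5, 31.9) -> [ 0.07 -0.02 -0.11]
```

Lower the last 0.7 mm, release, lift, and back off along the rail for a check view.

Request:
{"fn": "play_rows", "kwargs": {
  "deltas": "0 0.07 0 0 0;0 0 0 0 0;1 0 0 0 0;1 0 0 0 0;1 0 0 0 0;1 0 0 0 0;1 0 0 0 0;1 0 0 0 0;1 0 0 0 0;1 -2 0 0 0;1 -3 0 0 0;1 -3.5 0 0 0;1 -3 0 0 0;1 -2 0 0 0;1 -1 0 0 0;1 0 0 0 0"
}}

```text
time_s: 26.33
tool_pos: [614.2, 173.7, 179.8]
ee_rot: [0.868, 1.388, -0.861]
ft_force: [-0.6, 0.1, 0.6]
finger_gap: 85.7
```

Request:
{"fn": "play_rows", "kwargs": {
  "deltas": "1 0 0 -1 0;1 0 0 -1.5 0;1 0 0 -1.5 0;1 0 0 -1 0;1 0 0 0 0;1 0 0 0 0;1 0 0 0 0;1 0 0 0 0;1 0 0 0 0;1 0 0 0 0"
}}

```text
time_s: 27.17
tool_pos: [591.2, 217.8, 176.4]
ee_rot: [0.865, 1.392, -0.865]
ft_force: [0.2, -1.2, -0.5]
finger_gap: 85.5
```

```bash
python3 - <<'E'
from h import *
go()
W=snapshot("wrist"); S=snapshot("side")
for n,x,y,h in (('red',536.5,328,60),('yellow',561.5,279,70),('green',587.5,226,80),('blue',613,174,90)): print(n,'pred lens px',proj('wrist',(x,y,h)),'rim',proj('wrist',(x,y,14)),'side',proj('side',(x,y,h)))
a=cv2.resize(W,(480,300)); b=cv2.resize(S[185:310,265:425],(768,600),interpolation=cv2.INTER_CUBIC)
cv2.imwrite('pics/w12.png',W[:,:,::-1]); cv2.imwrite('pics/s12.png',b[:,:,::-1])
E
```

```text
t 27.17 tcp [591.16 217.78 176.4 ] gap 85.5 F [ 0.24 -1.21 -0.55] yvec [0.9  0.44 0.  ] xvec [ 0. -0. -1.]
red pred lens px [325.64  14.31] rim [325.8   24.86] side [351.13 254.05]
yellow pred lens px [326.83 101.25] rim [326.8   97.63] side [335.82 236.37]
green pred lens px [326.71 188.27] rim [326.71 166.83] side [320.55 218.42]
blue pred lens px [326.59 267.9 ] rim [326.61 227.2 ] side [306.37 201.7 ]
```

View pics/w12.png

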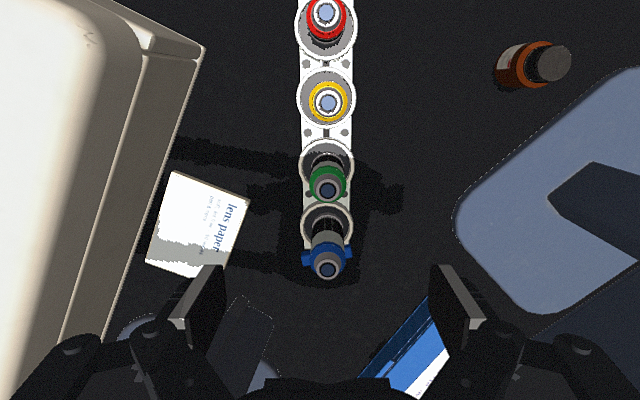

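View pics/s12.png

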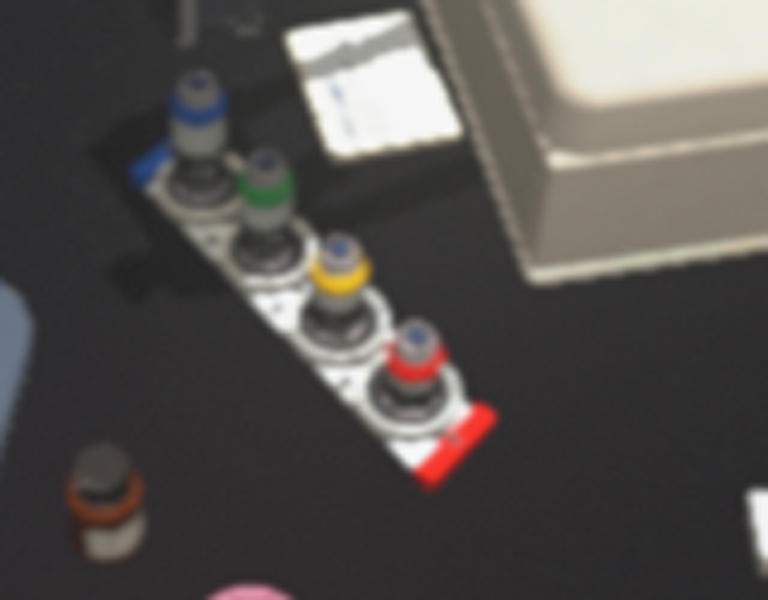

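The wrist and side views show all four upright in their wells: red by the red cap, then yellow, green and blue. The wrist lens pixels (326,13), (327,103), (327,190) and (327,269) are within 2 px of the predicted seat axes. The bottle is standing and the gripper is clear, so I'll hand in.

```bash
python3 -c "
from h import *
print(hand_in())"
```

```text
the job is handed in; nothing more can be done
None
```

All four objectives are standing in their seats, and the job is handed in at about 27 s of the 86 s allowed. Counted from the red cap at seat 1, the order is red, yellow, green, blue, each placed from above with the jaws square to the rail.

- **Final pictures:** the last wrist and side views showed all four upright and down in the wells. In the wrist view the lens centres were within about 2 px of the predicted seat axes. The oil bottle was still standing, and the open gripper was well clear above.
- **Disagreement:** positions from the top, side and wrist cameras differed by 3 to 8 mm, mostly in y. I used values between them and checked each against the wrist view before grasping or lowering. Seat 2 showed a further 1 to 2 mm offset there, which I corrected before lowering.
- **Not measured:** seating depth was judged only from the commanded height and the pictures.

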